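# Reset the strap cutter's swing arm to square

## Task

The bench strap cutter was left set for mitred ends; set it back one hole, to square. Hook a fingertip under the red pull ring at the near end of the white swing arm, lift the spring pin out of its hole, swing the arm one hole to the right (as seen from the robot) and let the pin drop fully home in the middle hole, the one with the red mark. Do not squeeze or wrench the ring, and leave the blade carriage and the things lying about where they are.

Things in the scene. Friction and masses are not known exactly. Their poses are not given: they have to be found in the camera images.
- ring_center (a point): Centre of the opening of the red pull ring on top of the pin: 44 mm inside, 5 mm wire. It leans 60 degrees from upright, top away from the robot, so a finger aimed along the arm to the pivot and 60 degrees below level goes straight through; free space behind it down to the arm, 41 mm below. Frame: x level, along the arm to the pivot, z up, y left. 179 mm from the pivot axis; 79 mm above the bench when home.
- ring_foot (a point): Foot of the ring, fixed on the pin's upright stem: 21 mm nearer the robot and 12 mm lower than the ring's centre; the ring's top (bow) is the same amount farther and higher than the centre. The ring is rigid on the pin, rises with it and swings with the arm. Same frame as the ring's centre.
- pin (a joint): Lift of the spring index pin and its ring, m: 0 = home in a hole, 0.024 = upper stop. 8 mm pin with a round nose in 10 mm holes; home, the nose is 10 mm below the index plate's top: at 0.010 it is clear of the hole, and rides on the plate between holes. Spring pushes it down with 6 N at home, 9 N at 0.012, 12 N at 0.024. Moves only straight up and down in the arm.
- swing (a joint): Angle of the swing arm about its upright pivot, rad: 0 = square (pin over the middle hole), -0.262 = pin over the next hole to the left (the start), growing as the ring end moves right as seen from the robot (anticlockwise from above). Holes at -0.524, -0.262, 0, 0.262, 0.524. Light friction (1 N at the ring); it stays where it is left, and is locked when the pin is home.
- pivot (a point): Point on the upright axis about which the swing arm turns, at the arm's far end, level with the index plate's top (24 mm above the bench). The pin is 200 mm from this axis, on the robot's side. Frame: x from the middle hole to the pivot, z up.
- square_hole (a point): Mouth of the middle hole of the five in the steel index plate, marked by a red tick: where the pin must end. Holes are 10 mm wide on a circle of 200 mm radius about the pivot, 15 degrees (52 mm) apart; plate top 24 mm above the bench.
- left_hole (a point): Mouth of the next hole to the left of the middle one, in which the pin starts.
- cutter: Bench strap cutter, bolted down: green fan-shaped base 340 mm wide, 276 mm deep, top 20 mm above the bench; origin under its middle, x away from the robot, z up. White swing arm 46 mm wide, top 38 mm above the bench, from the pivot (100 mm beyond the origin) to 39 mm past the pin towards the robot. Brass pin barrel on the arm, 19 mm wide, top 60 mm above the bench.
- carriage (a joint): Blade carriage on the swing arm's rail, 52 mm long with a black knob, top 103 mm above the bench, its middle 52 mm from the pivot axis when parked: 0 = parked, growing as it slides along the arm towards the ring, m. Leave it parked.
- cone: Olive thread cone, 72 mm wide, 140 mm high, standing; origin under its centre. Leave alone.
- jar: Clear jar with a brass lid, 62 mm wide, 75 mm high, standing; origin under its centre. Leave alone.
- oil: White oil bottle with a red cap, 42 mm wide, 125 mm high, standing; origin under its centre. Leave alone.
- driver: Blue-handled screwdriver, 160 mm long, lying on the bench along its x. Leave alone.
- chalk: Flat blue tailor's chalk, 48 x 42 x 9 mm, lying on the cutter's base to the left of the arm; origin under its centre. Leave alone.
- mug: White mug with pencils, 80 mm wide, 180 mm high with the pencils, standing; origin under its centre. Leave alone.
- tin: Dark red button tin with a brass lid, 93 mm wide, 38 mm high; origin under its centre. Leave alone.

How it is judged:
By the outcome, as a careful person would: the job done as asked, in the order asked, and still so for the second after the job is handed in, with the robot touching nothing.
It also fails if it takes over 45 s, if anything falls off the work surface, if the arm or the gripper's body presses on something with over 40 N, if the wrist force passes 120 N, or if a joint passes its speed limit or range.

## Robot

A 7-joint arm with a two-finger parallel gripper is mounted at the origin on the work surface. World frame = base frame: x ahead of the robot, y to its left, z up, the work surface at z = 0. Lengths are in m, angles in rad, forces in N, time in s.
With the tool pointing down it reaches from about 0.4 to 0.875 m from the base axis. Payload 6.5 kg.
Tool frame: the origin (TCP) lies on the mounting face of the last link; the fingertips stand 166 mm ahead of it and the grasp point (between the pads) lies 147 mm ahead of it (bot.tcp_to_tips is the distance from the TCP to the fingertips, in m); x points along the fingers, y is the direction in which the jaws open and shut, and the axes are right-handed (so a half turn about x gives the same grasp; the last joint's range is limited). The gripper opens to 88 mm and grips with 3 to 60 N. Pads are 18 mm wide; open, the fingers measure 123 mm over their backs; the gripper's body (75 mm by 187 mm) begins 45 mm behind the grasp point.
Start: joints at [-1.175, 0.536, -0.004, 1.538, 0.003, 1.067, -0.071], TCP at [0.29, 0.582, 0.405] pointing down, gripper open.
Joint ranges: [-2.7, 2.7], [-0.37, 2.16], [-1.27, 1.26], [0.24, 2.4], [-1.31, 4.45], [0.19, 1.91], [-2.76, 2.76]. Speed limits (rad/s): [2.39, 2.39, 3.14, 3.14, 3.14, 3.14, 3.14].

## Interface

Orientations are given as a unit quaternion [w, x, y, z].
In Python, from station import bot, optics, workorder gives the robot as it stands.
- The arm moves only by the shell command python3 -m pendant 'ROWS' [FORCE]. ROWS is JSON, one flat list of numbers, 7 for each row, row after row: the turn, a rotation vector about the world's x, y, z in degrees, then the shift along the world's x, y, z in cm, then the finger opening in cm, from 0 to 8.81. In form: [rx, ry, rz, dx, dy, dz, claw, rx, ry, rz, dx, dy, dz, claw, ...]. A call has 1 to 5 rows; each row shifts and turns the pose as measured when the row begins; what a row does not reach is not made up. A row lasts 1/8 s, in which the tool goes at most 62.5 mm and 10.7 degrees, less where a joint would pass 70% of its speed; a pose out of reach is approached as far as the arm can. A call is refused whole if a number of a shift passes 6.25 or a number of a turn 10.7, either way. A call with a gripper value outside its range is refused whole. The fingers move at their own pace and stop on an object; FORCE is the grip in N (left out, the last holds). Time passes only in rows, so rows that do not move let the fingers close. It gives the time, the measured TCP pose, the force and the opening at its end, in the units of the state.
- bot.state(): the state, without advancing time (a new reading comes with each control period).
- optics.capture(name): name is "scene" or "top" or "wrist"; returns a dict with "image" (400x640x3 uint8, red, green, blue), "intrinsics" (3x3 intrinsics, pixels), "R" (3x3) and "t" (3): a world point X has camera coordinates R X + t. Camera axes: x right, y down, z forward; pixel columns grow to the right and rows downward; lengths in m; the calibration is good to about 2 mm. A picture is of the moment at which its call begins. There is no depth.
- workorder.job_done(): hands the job in, once; it reports no verdict.
The state is a dict: "clock": time; "joint_pos": joint angles; "qvel": joint speeds; "joint_torque": joint torques, N m; "tcp_pos": TCP position; "orientation": TCP orientation; "force": force on the tool from outside, world axes, zero at the start; "wrist_torque": the same for the moment, N m; "gripper_width": opening from 0.0 (shut) to 1.0 (fully open).
Only numpy, scipy, OpenCV 4.12 (cv2) and the standard library are available. Lean on these libraries where they do the work, as an engineer would, in place of code of your own. Each camera call takes 0.05 s, during which the arm holds its last target. There are 200 camera calls.

## Working session

There is one attempt and no reset: what is moved stays moved. The work goes in short steps, Python scripts to look and compute and a shell command to move; the robot and the scene stay as the last step left them, time stands still between calls to the robot, and variables do not carry over. Pictures are saved under pics/ and viewed, about 8 in all and at most 12, crops included, and the job is handed in when it is done.

```bash
ls; mkdir -p pics
python3 - <<'E'
from station import bot, optics
import cv2,pickle
s=bot.state();print(s)
for n in("scene","top"):
    c=optics.capture(n);pickle.dump(c,open(f"pics/{n}.pkl","wb"));cv2.imwrite(f"pics/{n}0.png",c["image"][...,::-1]);print(n,c["intrinsics"].tolist(),c["R"].tolist(),c["t"].tolist())
E
```

```text
pics
{'clock': 0.0, 'joint_pos': array([-1.17519245,  0.53717086, -0.004451  ,  1.53887664,  0.00260315,
        1.06728071, -0.071193  ]), 'qvel': array([-0.00083924,  0.0001857 , -0.00041296, -0.00050907,  0.00062633,
        0.00030724, -0.00091566]), 'joint_torque': array([-8.52339417e-04, -5.70984006e+01,  9.90327448e-01, -2.51604652e+01,
       -5.63535187e-02,  1.78823818e-02,  1.37343854e-04]), 'tcp_pos': array([0.28946033, 0.58162113, 0.4038343 ]), 'orientation': array([ 0.68825042,  0.16119014,  0.68844467, -0.16239774]), 'force': array([ 0.30517206, -0.42800435, -0.46110699]), 'wrist_torque': array([ 0.01401755, -0.03096718, -0.01885092]), 'gripper_width': 0.997858889017164}
scene [[406.6911763283246, 0.0, 327.94181814264283], [0.0, 406.6911763283246, 200.16101713030503], [0.0, 0.0, 1.0]] [[0.6727996444052639, 0.7398150963131798, -0.003776473920322281], [0.5549203441235386, -0.5080161978950295, -0.6587738264033354], [-0.4892893317516375, 0.4411271539402203, -0.7523315651297886]] [-0.33493603013924905, -0.2752257037945046, 1.8868187911346508]
top [[368.17284721521287, 0.0, 316.52928455206256], [0.0, 368.17284721521287, 210.08710126345372], [0.0, 0.0, 1.0]] [[-0.10389884726633622, -0.9945865761133307, 0.0016037929691517469], [-0.9709606735970131, 0.10108112921344888, -0.2168362876572289], [0.21550034771378215, -0.024086260234735504, -0.9762066646992038]] [0.029599152080178694, 0.5471998231174157, 1.1057083431655954]
```

View pics/scene0.png

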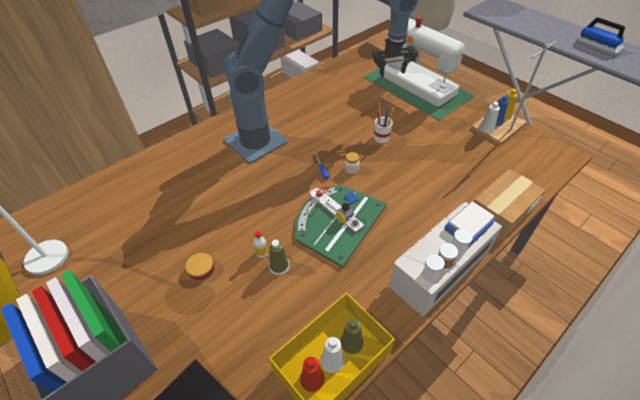

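View pics/top0.png

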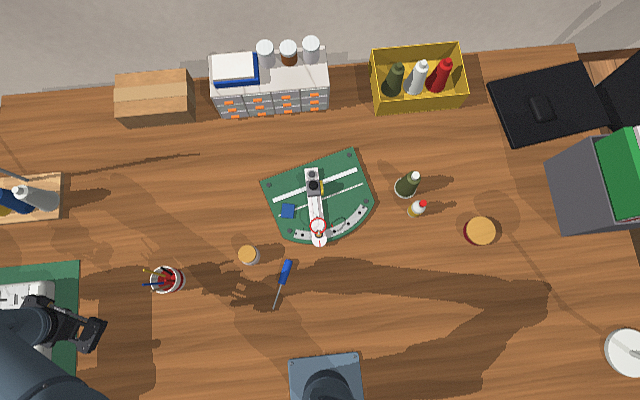

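The top view shows the cutter around (318,200), with the ring near (318,228) and the carriage near (313,183). The cone, at (407,185), and the oil bottle, at (418,208), are to its right. The jar (247,254) and driver (285,270) are nearer the robot. In the scene view the ring is near (317,192). Next I'll measure it and make enlarged crops.

```bash
cat > h.py <<'E'
import numpy as np,cv2,pickle
def ray(c,u,v):
    R,t=np.array(c["R"]),np.array(c["t"]);d=R.T@np.linalg.inv(c["intrinsics"])@[u,v,1];return -R.T@t,d/np.linalg.norm(d)
def plane(c,u,v,z):
    o,d=ray(c,u,v);return o+d*(z-o[2])/d[2]
def tri(rays):
    A=sum(np.eye(3)-np.outer(d,d) for o,d in rays);b=sum((np.eye(3)-np.outer(d,d))@o for o,d in rays);X=np.linalg.solve(A,b)
    return X,[np.linalg.norm(np.cross(X-o,d)) for o,d in rays]
def proj(c,X):
    p=np.array(c["intrinsics"])@(np.array(c["R"])@X+c["t"]);return p[:2]/p[2]
def mask(c,lo,hi,box):
    h=cv2.cvtColor(c["image"],cv2.COLOR_RGB2HSV);m=cv2.inRange(h,lo,hi)
    if lo[0]==0:m|=cv2.inRange(h,(172,lo[1],lo[2]),(180,255,255))
    z=np.zeros_like(m);x0,y0,x1,y1=box;z[y0:y1,x0:x1]=m[y0:y1,x0:x1];return z
E
python3 - <<'E'
from h import *
cs={n:pickle.load(open(f"pics/{n}.pkl","rb")) for n in("scene","top")}
B={"top":(300,205,340,250),"scene":(300,180,345,215)}
crops=[];
for n,c in cs.items():
    m=mask(c,(0,120,80),(8,255,255),B[n]);N,l,st,ce=cv2.connectedComponentsWithStats(m)
    print(n,[(st[i].tolist(),ce[i].round(1).tolist()) for i in range(1,N) if st[i][4]>2])
    x,y=(255,145) if n=="top" else (288,170)
    w=125 if n=="top" else 100
    crops.append(cv2.resize(c["image"][y:y+100,x:x+w],(w*4 if w==100 else 400,400) if 0 else (400,400*100//w) if w==125 else (400,400),interpolation=cv2.INTER_CUBIC))
h=max(k.shape[0] for k in crops);out=np.hstack([cv2.copyMakeBorder(k,0,h-k.shape[0],0,0,0) for k in crops])
cv2.imwrite("pics/crop1.png",out[...,::-1])
# green base centroid
for n,b in(("top",(250,140,385,250)),("scene",(280,175,390,270))):
    m=mask(cs[n],(60,80,30),(90,255,200),b);cn=max(cv2.findContours(m,0,2)[0],key=cv2.contourArea)
    hull=cv2.approxPolyDP(cv2.convexHull(cn),2,True)[:,0]
    print(n,[(p.tolist(),plane(cs[n],*map(float,p),.02).round(3)[:2].tolist()) for p in hull])
E
```

```text
scene [([320, 187, 9, 5, 17], [324.9, 188.0]), ([316, 191, 7, 4, 14], [318.5, 192.9])]
top [([309, 217, 18, 17, 70], [317.6, 225.2]), ([331, 224, 2, 3, 4], [331.5, 225.0]), ([319, 241, 1, 3, 3], [319.0, 242.0])]
top [([352, 147], [0.763, -0.171]), ([373, 199], [0.574, -0.218]), ([366, 216], [0.52, -0.187]), ([351, 231], [0.476, -0.132]), ([331, 240], [0.453, -0.064]), ([307, 243], [0.452, 0.013]), ([283, 237], [0.479, 0.088]), ([260, 182], [0.671, 0.149])]
scene [([385, 204], [0.677, 0.142]), ([343, 265], [0.768, -0.174]), ([296, 237], [0.564, -0.219]), ([297, 218], [0.497, -0.159]), ([305, 204], [0.464, -0.091]), ([369, 197], [0.608, 0.122])]
```

View pics/crop1.png

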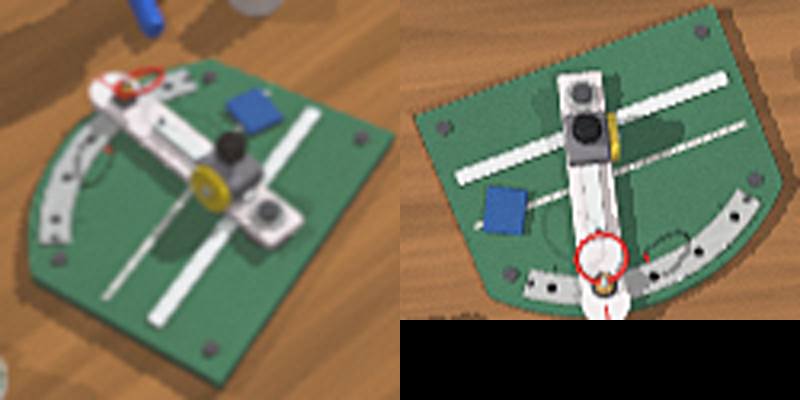

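Run:
```python
from h import *
from station import bot,optics
from scipy.spatial.transform import Rotation as Ro
cs={n:pickle.load(open(f"pics/{n}.pkl","rb")) for n in("scene","top")};S,T=cs["scene"],cs["top"]
X,e=tri([ray(T,317.8,225.4),ray(S,322.3,190.2)]);print("ring",X.round(4),np.round(e,4))
bl=(plane(T,260,182,.02)+plane(S,385,204,.02))/2;br=(plane(T,352,147,.02)+plane(S,343,265,.02))/2
k=(br-bl)[:2];print("width",np.linalg.norm(k));k/=np.linalg.norm(k);ax=np.array([-k[1],k[0]])
o=(bl+br)[:2]/2-.138*ax;pv=o+.1*ax;print("yaw",np.degrees(np.arctan2(ax[1],ax[0])),"o",o,"pivot",pv,"sq",pv-.2*ax)
print("pivot screw",plane(T,311.9,173.75,.042),"pin",plane(T,318.75,234,.06),"tick",plane(T,332.2,225.6,.024))
print("holes",[plane(T,255+(u-400)/3.2,145+v/3.2,.024)[:2].round(4).tolist() for u,v in((550,288),(655,277),(698,253),(735,217))])
for nm,u,v,z in(("cone",407,190,.05),("oil",418,209,.08),("jar",247,255,.075),("mug",165,280,.1),("drv",287,265,.01)):print(nm,plane(T,u,v,z)[:2].round(3))
q=bot.state()["orientation"];print(Ro.from_quat(np.roll(q,-1)).as_matrix().round(3))
c=optics.capture("wrist");pickle.dump(c,open("pics/w0.pkl","wb"));cv2.imwrite("pics/w0.png",c["image"][...,::-1])
R=Ro.from_quat(np.roll(q,-1)).as_matrix();cc=-np.array(c["R"]).T@c["t"];print("cam in tool",R.T@(cc-bot.state()["tcp_pos"]),(R.T@np.array(c["R"]).T).round(3).tolist(),c["intrinsics"][0])
```

```text
ring [ 0.4947 -0.026   0.0776] [0.0003 0.0003]
width 0.33112545681644984
yaw 16.02712458808242 o [ 0.58688924 -0.05187625] pivot [ 0.68300235 -0.02426701] sq [ 0.49077613 -0.07948549]
pivot screw [ 0.67461236 -0.0253392   0.042     ] pin [ 0.47055998 -0.02626896  0.06      ] tick [ 0.49886671 -0.07330743  0.024     ]
holes [[0.4785, 0.0272], [0.4786, -0.0791], [0.4985, -0.1252], [0.5316, -0.1673]]
cone [ 0.585 -0.326]
oil [ 0.514 -0.341]
jar [0.427 0.198]
mug [0.376 0.437]
drv [0.389 0.084]
[[-0.001  0.445  0.895]
 [-0.001  0.895 -0.445]
 [-1.    -0.002  0.   ]]
cam in tool [ 0.02098517 -0.00043344 -0.0821604 ] [[-0.0, -0.32, 0.948], [1.0, 0.002, 0.001], [-0.002, 0.948, 0.32]] [348.21896251   0.         325.44262064]
```

View pics/w0.png

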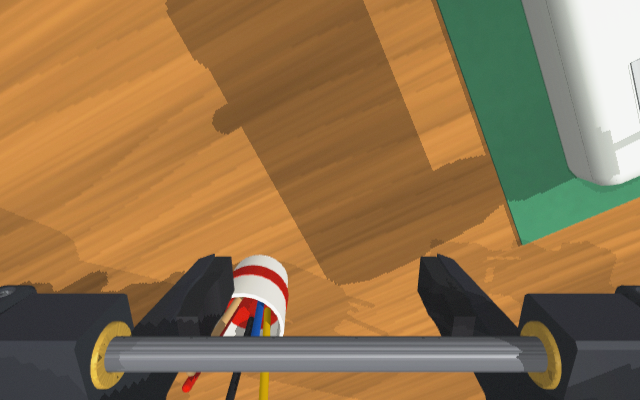

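The wrist view shows the mug at (260,290) beyond the tips. Both fingers are visible, with tips at about (218,258) and (432,258). The ring triangulates to (0.495, -0.026, 0.078), which agrees with the stated 79 mm height and 179 mm from the pivot. I'll move over now.

```bash
python3 -m pendant '[0,0,5.5,2.4,-5.5,0,8.8, 0,0,5.5,2.4,-5.5,0,8.8, 0,0,5.5,2,-5.5,0,8.8, 0,0,5.5,2,-5.5,0,8.8, 0,0,5.5,1.5,-5.5,0,8.8]' && python3 -m pendant '[0,-5,0,0,-5.5,0,8.8, 0,-5,0,0,-5.5,0,8.8, 0,-5,0,0,-5.5,0,8.8, 0,-5,0,0,-5.5,0,8.8, 0,-5,0,0,-5.5,0,8.8]'
```

```text
clock: 0.78
tcp_pos: [0.3915, 0.3021, 0.4024]
orientation: [0.706, -0.015, 0.707, 0.014]
force: [1.8, 0.5, 0.5]
gripper_width: 0.996
clock: 1.4
tcp_pos: [0.392, 0.017, 0.4026]
orientation: [0.847, -0.017, 0.531, 0.01]
force: [0.5, 1.0, -0.1]
gripper_width: 1.001
```

```bash
python3 -m pendant '[0,-3,0,0,0.5,-5,8.8, 0,-2,0,0,0.5,-4,8.8, 0,0,0,0,0,-2,8.8, 0,0,0,0,0,0,8.8]'
cat > look.py <<'E'
from h import *
from station import bot,optics
from scipy.spatial.transform import Rotation as Ro
import sys
def pose():
    s=bot.state();R=Ro.from_quat(np.roll(s["orientation"],-1)).as_matrix();return np.array(s["tcp_pos"]),R,s
def snap(tag,names=("scene","top","wrist")):
    o={}
    for n in names:
        o[n]=optics.capture(n);pickle.dump(o[n],open(f"pics/{tag}_{n}.pkl","wb"))
    return o
E
python3 - <<'E'
from look import *
p,R,s=pose();print(p,R.round(3).tolist(),"yaw",np.degrees(np.arctan2(R[1,0],R[0,0])),"pitch",np.degrees(np.arcsin(R[2,0])),s["joint_pos"].round(2))
o=snap("a");cv2.imwrite("pics/a.png",o["wrist"]["image"][...,::-1])
ring=np.array([.495,-.026,.078]);print("ring in tool",R.T@(ring-p),"wrist px",proj(o["wrist"],ring))
print("tips px",[proj(o["wrist"],p+R@[.166,y,0]) for y in(-.053,.053)])
E
```

```text
clock: 1.9
tcp_pos: [0.3952, 0.011, 0.3413]
orientation: [0.857, -0.035, 0.514, -0.019]
force: [0.6, 0.1, 0.9]
gripper_width: 0.993
[0.39518665 0.01101983 0.34132696] [[0.471, -0.002, 0.882], [-0.069, 0.997, 0.04], [-0.88, -0.08, 0.469]] yaw -8.353387569211458 pitch -61.603954838117346 [ 0.09  0.14 -0.32  2.4   0.97  0.26  0.47]
ring in tool [ 0.28116549 -0.01618929 -0.03685291] wrist px [304.49343367 151.27818876]
tips px [array([214.0288489, 271.7431993]), array([438.80168048, 271.94516111])]
```

View pics/a.png

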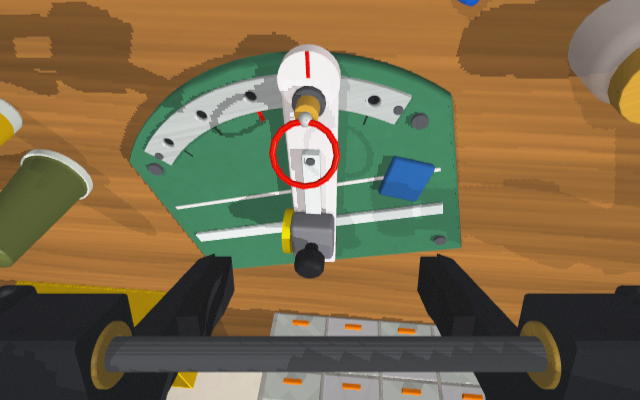

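The wrist view shows the ring at (305,153), the brass pin at (308,102), the red tick at (262,118) and the carriage at (310,240). The predicted ring pixel is (304,151), so the ring estimate holds. Joint 4 is at its 2.4 limit, though. I'll fit a simple kinematic model to see which tool poses are feasible.

```bash
python3 -m pendant '[0,0,4,3,0.5,0,8.8, 0,0,4,0,0,0,8.8]'
cat > kin.py <<'E'
import numpy as np,itertools
from scipy.optimize import least_squares
from scipy.spatial.transform import Rotation as Ro
from station import bot
s=bot.state()
D=[(np.array([-1.17519245,.53717086,-.004451,1.53887664,.00260315,1.06728071,-.071193]),np.array([.28946,.58162,.40383]),np.array([.68825042,.16119014,.68844467,-.16239774])),(s["joint_pos"],s["tcp_pos"],s["orientation"])]
def fk(q,p,sg):
    h,a,b,c,e,f=p;q=q*sg
    R=Ro.from_euler('z',q[0]);x=np.array([0,0,h]);R=R*Ro.from_euler('y',q[1])*Ro.from_euler('z',q[2])
    x=x+R.apply([e,0,a]);R=R*Ro.from_euler('y',q[3])*Ro.from_euler('z',q[4]);x=x+R.apply([-e,0,b])
    R=R*Ro.from_euler('y',q[5])*Ro.from_euler('z',q[6]);x=x+R.apply([0,0,c])
    return x,R
def rot(q):return Ro.from_quat(np.roll(q,-1))
def choose():
    best=[]
    for sz in itertools.product((1,-1),repeat=4):
        sg=np.array([sz[0],1,sz[1],1,sz[2],1,sz[3]])
        # tool offset rotation constant
        Q=[fk(q,[0]*6,sg)[1].inv()*rot(o) for q,_,o in D]
        best.append(((Q[0].inv()*Q[1]).magnitude(),sg,Q[0]))
    best.sort(key=lambda t:t[0]);return best
E
python3 - <<'E'
from kin import *
print(s["tcp_pos"],s["orientation"],s["joint_pos"].round(3))
B=choose()
for m,sg,Q in B[:3]:
    r=least_squares(lambda p:np.concatenate([fk(q,p,sg)[0]-x for q,x,_ in D]+[.01*(p-[.35,.42,.42,.15,0,0])]),[.35,.42,.42,.15,0,0])
    print(m,sg,r.x.round(4),[(fk(q,r.x,sg)[0]-x).round(4).tolist() for q,x,_ in D])
    print(Q.as_matrix().round(2).tolist())
E
```

```text
clock: 2.3
tcp_pos: [0.426, 0.0176, 0.344]
orientation: [0.857, -0.073, 0.508, 0.043]
force: [-0.2, -0.2, 0.4]
gripper_width: 0.996
[0.42604976 0.01755196 0.34404737] [ 0.85709887 -0.072645    0.50822694  0.04253948] [ 0.195  0.188 -0.405  2.327  0.849  0.218  0.758]
9.429819440805327e-09 [-1  1 -1  1 -1  1 -1] [ 0.4187  0.5446  0.5012  0.2219 -0.0511  0.    ] [[-0.0414, 0.0172, -0.0003], [-0.0001, -0.0001, 0.0003]]
[[-0.0, -1.0, -0.0], [-0.0, 0.0, -1.0], [1.0, -0.0, -0.0]]
0.39856406976684555 [ 1  1  1  1  1  1 -1] [ 2.6781 -1.0235  0.2693  1.2326 -0.1003  0.    ] [[-0.4537, -0.1897, -0.0044], [-0.0018, 0.0009, 0.0042]]
[[-0.0, 0.71, -0.7], [-0.0, 0.7, 0.71], [1.0, 0.0, -0.0]]
0.5203871791866757 [ 1  1  1  1 -1  1  1] [ 1.718  -1.2872 -0.3286  0.5103  0.3891  0.    ] [[-0.4545, -0.1905, -0.0016], [-0.0023, 0.0053, 0.0015]]
[[-0.0, 0.6, -0.8], [0.0, 0.8, 0.6], [1.0, -0.0, -0.0]]
```

```bash
cat > log.py <<'E'
import pickle,os
from station import bot
s=bot.state();L=pickle.load(open("log.pkl","rb")) if os.path.exists("log.pkl") else []
L.append((s["joint_pos"],s["tcp_pos"],s["orientation"]));pickle.dump(L,open("log.pkl","wb"));print(s["joint_pos"].round(2))
E
python3 log.py
python3 -m pendant '[0,5,0,2,1,-2,8.8, 0,0,-2,0,0,0,8.8]'; python3 log.py
python3 -m pendant '[0,-5,0,-1,0,-4,8.8, 0,0,0,0,0,0,8.8]'; python3 log.py
python3 -m pendant '[0,0,0,-2,0,-1,8.8, 0,0,0,0,0,0,8.8]'; python3 log.py
cat >> kin.py <<'E'
import pickle
D=[D[0]]+pickle.load(open("log.pkl","rb"))
SG=np.array([-1,1,-1,1,-1,1,-1])
def fk2(q,p,sg=SG):
    q=q*sg;R=Ro.from_euler('z',q[0]);x=np.array([0,0,p[0]]);R=R*Ro.from_euler('y',q[1])*Ro.from_euler('z',q[2])
    x=x+R.apply(p[1:4]);R=R*Ro.from_euler('y',q[3])*Ro.from_euler('z',q[4]);x=x+R.apply(p[4:7])
    R=R*Ro.from_euler('y',q[5]);x=x+R.apply([p[7],p[8],p[9]]);R=R*Ro.from_euler('z',q[6])
    return x,R
def fit():
    p0=np.array([.365,0,0,.45,0,0,.45,0,0,.15])
    return least_squares(lambda p:np.concatenate([fk2(q,p)[0]-x for q,x,_ in D]+[.002*(p-p0)]),p0).x
E
python3 - <<'E'
from kin import *
p=fit();print(p.round(4),[np.abs(fk2(q,p)[0]-x).max().round(4) for q,x,_ in D])
E
```

```text
[ 0.2   0.19 -0.41  2.33  0.85  0.22  0.76]
clock: 2.55
tcp_pos: [0.4468, 0.028, 0.325]
orientation: [0.834, -0.062, 0.547, 0.031]
force: [-1.3, -1.1, 0.2]
gripper_width: 0.998
[ 0.19  0.28 -0.44  2.26  0.77  0.31  0.79]
clock: 2.8
tcp_pos: [0.4455, 0.0242, 0.3138]
orientation: [0.844, -0.068, 0.531, 0.018]
force: [0.2, -0.5, -0.7]
gripper_width: 1.001
[ 0.15  0.29 -0.39  2.29  1.04  0.28  0.52]
clock: 3.05
tcp_pos: [0.4257, 0.0249, 0.3053]
orientation: [0.845, -0.069, 0.531, 0.019]
force: [0.3, 0.2, 0.8]
gripper_width: 0.996
[ 0.1   0.28 -0.35  2.34  1.16  0.25  0.38]
[ 0.3474 -0.002  -0.0426  0.4958  0.0108 -0.001   0.4506 -0.0071 -0.001
  0.1429] [np.float64(0.0004), np.float64(0.001), np.float64(0.0011), np.float64(0.0004), np.float64(0.0008)]
```

```bash
cat > feas.py <<'E'
from kin import *
P=fit();Q0=fk2(D[0][0],P)[1].inv()*rot(D[0][2])
lo=np.array([-2.7,-.37,-1.27,.24,-1.31,.19,-2.76])+.01;hi=np.array([2.7,2.16,1.26,2.4,4.45,1.91,2.76])-.01
cur=np.array(D[-1][0])
def ik(x,R,n=12):
    rg=np.random.default_rng(0);b=None
    for i in range(n):
        q0=np.clip(cur,lo,hi) if i==0 else rg.uniform(lo,hi)
        def f(q):
            X,r=fk2(q,P);return np.r_[(X-x)*10,((r*Q0).inv()*R).as_rotvec()*3]
        r=least_squares(f,q0,bounds=(lo,hi));
        if b is None or r.cost<b[0]-1e-7:b=(r.cost,r.x)
        if b[0]<1e-5:break
    return b
def frame(yaw,pitch,roll):  # tool x fwd/down; roll 0: y left, z fwd-up
    return Ro.from_euler('z',yaw,degrees=True)*Ro.from_euler('y',pitch,degrees=True)*Ro.from_euler('x',roll,degrees=True)
pv=np.array([.6745,-.0253])
def tcp(yaw,pitch,roll,depth,side,opn,lift,r=.179):
    "finger centre line through ring centre; side=-1: -y finger in ring"
    R=frame(yaw,pitch,roll);a=np.radians(yaw)
    ring=np.r_[pv-r*np.array([np.cos(a),np.sin(a)]),.0785+lift]
    return ring-R.apply([.166-depth,side*(opn/2+.00875),0]),R
E
python3 - <<'E'
from feas import *
for pitch in(60,65,70):
  for roll,side,opn in((0,-1,.088),(0,1,.088),(0,-1,.02),(90,1,.05),(90,-1,.05),(-90,1,.05),(-90,-1,.05),(180,1,.088),(180,-1,.088)):
    out=[]
    for yaw,dep,lift in((0.5,-.02,0),(.5,.02,0),(.5,.02,.025),(15.5,.02,.025)):
        x,R=tcp(yaw,pitch,roll,dep,side,opn,lift);c,q=ik(x,R);out.append(round(float(np.sqrt(2*c)),4))
    print(pitch,roll,side,opn,x.round(3),out,q.round(2))
E
```

```text
60 0 -1 0.088 [ 0.418 -0.042  0.23 ] [0.1847, 0.0105, 0.0087, 0.0041] [ 0.4   0.49 -0.38  2.39  3.16  0.2  -1.22]
60 0 1 0.088 [ 0.446 -0.143  0.23 ] [0.0931, 0.0, 0.0, 0.0] [ 1.04  0.67 -0.89  2.26  1.73  0.2   0.54]
60 0 -1 0.02 [ 0.427 -0.075  0.23 ] [0.1876, 0.0144, 0.0121, 0.0] [ 0.9   0.63 -0.9   2.36  2.09  0.27  0.02]
60 90 1 0.05 [ 0.403 -0.1    0.213] [0.4482, 0.2624, 0.27, 0.0] [ 0.97  0.66 -0.87  2.39  2.29  0.27 -1.66]
60 90 -1 0.05 [ 0.46  -0.085  0.247] [0.0, 0.0, 0.0, 0.0] [ 0.86  0.59 -0.84  2.27  1.8   0.2  -1.27]
60 -90 1 0.05 [ 0.46  -0.085  0.247] [0.0, 0.0, 0.0, 0.0004] [ 0.86  0.6  -0.85  2.27  1.79  0.2   1.88]
60 -90 -1 0.05 [ 0.403 -0.1    0.213] [0.4482, 0.2624, 0.27, 0.0] [ 0.84  0.6  -0.71  2.39  2.64  0.21  1.1 ]
60 180 1 0.088 [ 0.418 -0.042  0.23 ] [0.183, 0.0103, 0.008, 0.0] [ 0.32  0.48 -0.29  2.39  3.36  0.21  1.71]
60 180 -1 0.088 [ 0.446 -0.143  0.23 ] [0.0931, 0.0, 0.0003, 0.0001] [ 1.11  0.72 -0.98  2.26  1.68  0.27 -2.53]
65 0 -1 0.088 [ 0.428 -0.039  0.236] [0.0, 0.0, 0.0, 0.0] [ 0.65  0.53 -0.72  2.34  1.8   0.2   0.15]
65 0 1 0.088 [ 0.457 -
[... 1100 characters left out ...]
, 0.0003, 0.0] [ 0.67  0.54 -0.69  2.25  1.04  0.24  0.96]
70 90 1 0.05 [ 0.423 -0.095  0.229] [0.0, 0.0003, 0.0001, 0.0] [ 0.75  0.55 -0.69  2.3   1.18  0.2  -0.68]
70 90 -1 0.05 [ 0.484 -0.078  0.252] [0.0, 0.0, 0.0, 0.0008] [ 0.44  0.5  -0.41  2.15  0.32  0.2   0.08]
70 -90 1 0.05 [ 0.484 -0.078  0.252] [0.0, 0.0002, 0.0, 0.0] [ 0.68  0.56 -0.7   2.16  0.84  0.29  2.75]
70 -90 -1 0.05 [ 0.423 -0.095  0.229] [0.0, 0.0001, 0.0016, 0.0] [ 0.75  0.55 -0.69  2.3   1.18  0.2   2.46]
70 180 1 0.088 [ 0.44  -0.036  0.241] [0.0174, 0.0, 0.0486, 0.0011] [ 0.53  0.5  -0.61  2.29  1.12  0.2  -2.35]
70 180 -1 0.088 [ 0.468 -0.137  0.241] [0.0, 0.0, 0.0, 0.0] [ 0.38  0.51 -0.15  2.15 -0.51  0.2  -0.56]
```

The left finger in the ring, with the hand to the right and a pitch of 65°, is reachable with margin at every stage. In w0 the tips measure 12 mm thick, with the centre about 51 mm off the axis. I'll go to a point about 35 mm before the ring.

```bash
cat >> feas.py <<'E'
OFF=.0515
def goto(yaw,pitch,depth,fwd=0,up=0,lift=0,ring=None,quiet=False):
    "delta from now; fwd/up shift of finger line relative to ring centre, in arm frame"
    R=frame(yaw,pitch,0);a=np.radians(yaw);d=np.array([np.cos(a),np.sin(a),0])
    rc=np.r_[pv-.179*d[:2],.0785] if ring is None else np.array(ring)
    x=rc+d*fwd+[0,0,up+lift]-R.apply([.166-depth,OFF,0])
    s=bot.state();rv=np.degrees((R*rot(s["orientation"]).inv()).as_rotvec());c,q=ik(x,R)
    print("turn",rv.round(1),"shift cm",((x-s["tcp_pos"])*100).round(2),"ik",round(float(c),5),q.round(2),"F",s["force"].round(1),"t",s["clock"])
E
python3 -c "
from feas import *
goto(.5,66,-.035)"
```

```text
turn [ 5.4  1.7 -5.6] shift cm [ -1.15 -10.4   -4.32] ik 0.0 [ 0.67  0.43 -0.66  2.36  1.51  0.21  0.22] F [0.3 0.2 0.8] t 3.05
```

```bash
python3 -m pendant '[2,0.8,-2,0.5,-4,0,8.8, 2,0.8,-2,0.5,-4,0,8.8, 1.5,0,-1.5,-0.5,-2.4,-1.5,8.8, 0,0,0,-0.7,0,-1.5,8.8,0,0,0,-0.9,0,-1.3,8.8]'; python3 log.py; python3 -c "
from feas import *
goto(.5,66,-.035)"
```

```text
clock: 3.68
tcp_pos: [0.4216, -0.0777, 0.2681]
orientation: [0.843, -0.005, 0.538, 0.006]
force: [-0.5, -0.9, -0.6]
gripper_width: 0.995
[ 0.66  0.43 -0.65  2.33  1.5   0.2   0.25]
turn [ 0.1  1.  -0.4] shift cm [-0.74 -0.13 -0.6 ] ik 0.0 [ 0.66  0.43 -0.64  2.35  1.5   0.2   0.24] F [-0.5 -0.9 -0.6] t 3.675
```

```bash
python3 -m pendant '[0,1,0,-0.6,0,-0.5,8.8, 0,0,0,0,0,0,8.8]'
python3 - <<'E'
from look import *
p,R,s=pose();o=snap("b");W=o["wrist"]
cv2.imwrite("pics/b.png",W["image"][...,::-1])
m=mask(W,(0,150,100),(8,255,255),(200,50,640,400));N,l,st,ce=cv2.connectedComponentsWithStats(m)
rays=[]
for i in range(1,N):
    if st[i][4]>60:
        pts=np.argwhere(l==i)[:,::-1].astype(np.float32);print(st[i].tolist(),cv2.fitEllipse(cv2.convexHull(pts)))
for n in o:print(n,"pred ring",proj(o[n],np.array([.4955,-.0268,.0785])).round(1),"tip",proj(o[n],p+R@[.166,.0515,0]).round(1))
print("ring rel tip in tool",R.T@(np.array([.4955,-.0268,.0785])-p)-[.166,.0515,0])
E
```

```text
clock: 3.92
tcp_pos: [0.4165, -0.0784, 0.2637]
orientation: [0.838, -0.005, 0.545, 0.006]
force: [0.1, -0.2, -0.3]
gripper_width: 0.994
[414, 108, 11, 32, 166] ((419.0530090332031, 122.64922332763672), (5.581065654754639, 43.038848876953125), 11.860475540161133)
[370, 195, 48, 90, 1039] ((408.16790771484375, 239.42959594726562), (75.99578094482422, 86.02360534667969), 2.929025411605835)
[425, 196, 40, 66, 705] ((443.1558837890625, 227.73873901367188), (37.00361251831055, 67.49890899658203), 157.12393188476562)
scene pred ring [322.3 190.2] tip [320.1 182.5]
top pred ring [318.1 225.1] tip [318.4 227.2]
wrist pred ring [416.4 237.4] tip [436.1 272.5]
ring rel tip in tool [ 0.03553856 -0.00061168 -0.00216211]
```

View pics/b.png

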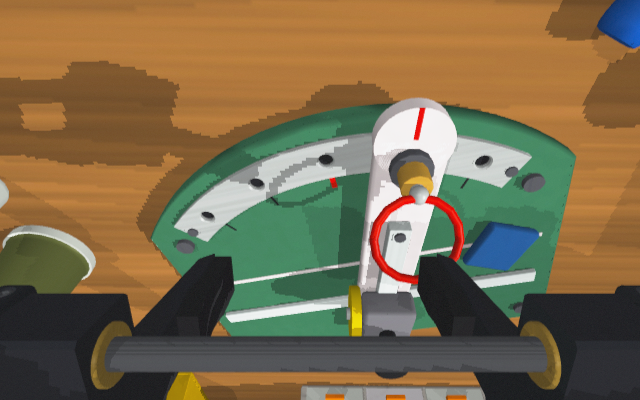

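The wrist view shows the ring centred at (417,239), against a prediction of (416,237). The left fingertip, at (436,270), is lined up to pass through it. Inserting.

```bash
python3 -m pendant '[0,0,0,0.75,0.05,-1.65,8.8, 0,0,0,0.7,0,-1.6,8.8, 0,0,0,0,0,0,8.8]'; python3 -c "
from feas import *
goto(.5,66,.02,fwd=.0005)"
```

```text
clock: 4.45
tcp_pos: [0.4332, -0.0775, 0.2324]
orientation: [0.84, -0.006, 0.543, 0.005]
force: [0.2, 0.3, 0.4]
gripper_width: 0.999
turn [ 0.3  0.2 -0.4] shift cm [ 0.39 -0.14 -2.05] ik 0.0 [ 0.59  0.59 -0.57  2.3   1.96  0.25 -0.17] F [0.2 0.3 0.4] t 4.45
```

```bash
python3 -m pendant '[0,0,0,0.2,-0.1,-1.0,8.8, 0,0,0,0.2,0,-1.0,8.8, 0,0,0,0,0,0,8.8]'
python3 - <<'E'
from look import *
from feas import goto
p,R,s=pose();goto(.5,62,.02,fwd=.006)
o=snap("c");S,T,W=o["scene"]["image"],o["top"]["image"],o["wrist"]["image"]
a=cv2.resize(W[170:320,320:520],(400,300));b=cv2.resize(S[160:220,280:360],(400,300),interpolation=cv2.INTER_CUBIC)
cv2.imwrite("pics/c.png",np.hstack([a,b])[...,::-1])
E
```

```text
clock: 4.82
tcp_pos: [0.4377, -0.0783, 0.214]
orientation: [0.84, -0.007, 0.543, 0.005]
force: [-0.4, 0.1, 0.4]
gripper_width: 0.994
turn [ 0.4 -3.7 -0.5] shift cm [-0.43 -0.06 -0.66] ik 0.0 [ 0.65  0.61 -0.63  2.33  2.25  0.32 -0.44] F [-0.4  0.1  0.4] t 4.825
```

View pics/c.png

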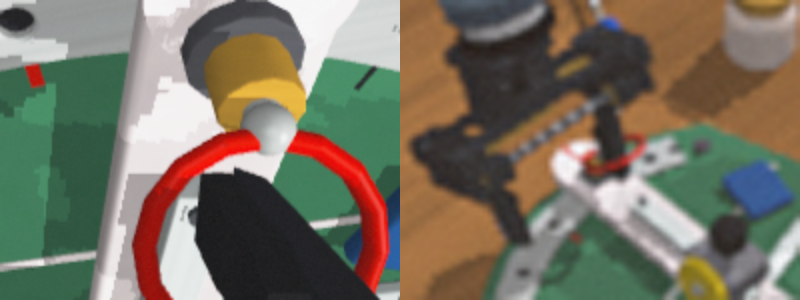

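The finger is through the ring and the contact force is about zero. In the left crop the finger is inside the wire, and in the right crop it passes through the ring on the arm. Next I'll tilt slightly and move forward and up to the bow.

```bash
python3 -m pendant '[0,-2,-0.3,0.0,0,-0.4,8.8, 0,-2,0,0.2,0,-0.3,8.8, 0,0,0,0.5,0,0,8.8, 0,0,0,0,0,0,8.8]'; python3 -c "
from feas import *
goto(.5,62,.022,fwd=.012)"
```

```text
clock: 5.48
tcp_pos: [0.4411, -0.0781, 0.2076]
orientation: [0.857, -0.008, 0.515, 0.003]
force: [0.6, 0.5, 0.1]
gripper_width: 0.999
turn [ 0.6  0.  -0.3] shift cm [-0.07 -0.07 -0.2 ] ik 0.0 [ 0.4   0.58 -0.35  2.32  2.65  0.24 -0.9 ] F [0.6 0.5 0.1] t 5.475
```

```bash
for i in 1; do python3 -m pendant '[0,0,0,0.1,0,0.5,8.8, 0,0,0,0,0,0,8.8]'; done; python3 -m pendant '[0,0,0,0,0,0.5,8.8, 0,0,0,0,0,0,8.8]'; python3 log.py
```

```text
clock: 5.72
tcp_pos: [0.4402, -0.0785, 0.2122]
orientation: [0.856, -0.008, 0.517, 0.003]
force: [-2.4, 0.2, -3.2]
gripper_width: 0.998
clock: 5.98
tcp_pos: [0.4393, -0.0786, 0.2172]
orientation: [0.856, -0.008, 0.518, 0.003]
force: [-2.0, 0.6, -7.4]
gripper_width: 1.002
[ 0.75  0.64 -0.77  2.32  2.04  0.39 -0.2 ]
```

```bash
python3 -m pendant '[0,0,0,0.1,0,0.6,8.8, 0,0,0,0.1,0,0.5,8.8, 0,0,0,0,0,0,8.8]'; python3 log.py
python3 - <<'E'
from look import *
o=snap("d",("scene","top"));z=[]
for n,b in(("top",(300,205,340,250)),("scene",(300,170,345,215))):
    for k in("","d_"):
        c=pickle.load(open(f"pics/{k}{n}.pkl","rb"));m=mask(c,(0,120,80),(8,255,255),b);y,x=np.where(m>0);print(n,k,x.min(),x.max(),y.min(),y.max(),np.median(y))
a=cv2.resize(o["scene"]["image"][160:220,280:360],(400,300),interpolation=cv2.INTER_CUBIC);b=cv2.resize(o["top"]["image"][190:250,280:360],(400,300),interpolation=cv2.INTER_CUBIC)
cv2.imwrite("pics/d.png",np.hstack([a,b])[...,::-1])
E
```

```text
clock: 6.35
tcp_pos: [0.4391, -0.0787, 0.2277]
orientation: [0.854, -0.008, 0.52, 0.003]
force: [-3.1, 0.2, -9.6]
gripper_width: 0.995
[ 0.73  0.6  -0.75  2.32  1.98  0.35 -0.16]
top  309 332 217 243 225.0
top d_ 318 325 217 246 229.0
scene  314 328 187 207 191.0
scene d_ 314 329 185 207 190.0
```

View pics/d.png

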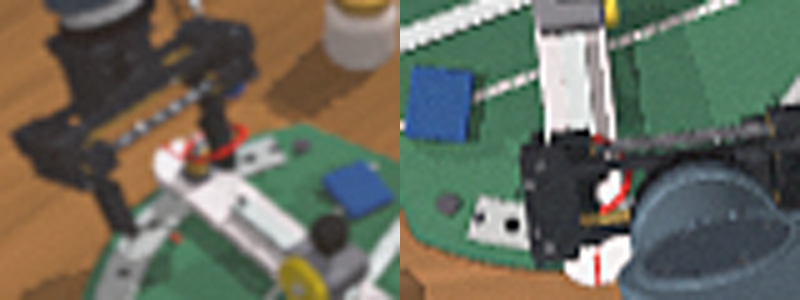

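The ring has clearly risen off the barrel (left crop, ring at about (205,145)). Fz is -9.6 N, which means about 14 mm of lift. I'll swing about the pivot.

```bash
python3 -m pendant '[0,0,0,0.1,0,0.25,8.8, 0,0,3,0.35,-1.23,0,8.8, 0,0,3,0.4,-1.21,0,8.8,0,0,0,0,0,0,8.8]'; python3 log.py; python3 -c "
from feas import *
goto(15.5,62,.022,fwd=.012,lift=.015)"
```

```text
clock: 6.95
tcp_pos: [0.4464, -0.1023, 0.2293]
orientation: [0.852, -0.036, 0.52, 0.051]
force: [-3.7, -2.4, -10.1]
gripper_width: 1.0
[ 0.75  0.59 -0.69  2.28  1.96  0.22  0.02]
turn [ 0.6 -0.7  8.3] shift cm [ 1.57 -3.54 -0.86] ik 0.0 [ 0.96  0.7  -0.82  2.21  1.61  0.2   0.65] F [ -3.7  -2.4 -10.1] t 6.95
```

```bash
python3 -m pendant '[0,0,2.7,0.46,-1.19,0,8.8, 0,0,2.7,0.5,-1.16,0,8.8, 0,0,2.7,0.52,-1.1,0,8.8,0,0,0,0,0,0,8.8]'; python3 log.py
python3 - <<'E'
from feas import *
goto(15.5,62,.022,fwd=.012,lift=.015)
from look import *
o=snap("e");a=cv2.resize(o["scene"]["image"][160:220,280:360],(400,300),interpolation=cv2.INTER_CUBIC);b=cv2.resize(o["wrist"]["image"][60:320,280:600],(400,325))[:300]
cv2.imwrite("pics/e.png",np.hstack([a,b])[...,::-1])
E
```

```text
clock: 7.45
tcp_pos: [0.4603, -0.1364, 0.2287]
orientation: [0.845, -0.075, 0.518, 0.112]
force: [-3.6, -2.7, -9.1]
gripper_width: 1.0
[ 0.93  0.67 -0.8   2.21  1.49  0.2   0.74]
turn [ 0.9 -0.9  0. ] shift cm [ 0.19 -0.12 -0.81] ik 0.0 [ 0.95  0.7  -0.81  2.21  1.61  0.2   0.65] F [-3.6 -2.7 -9.1] t 7.45
```

View pics/e.png

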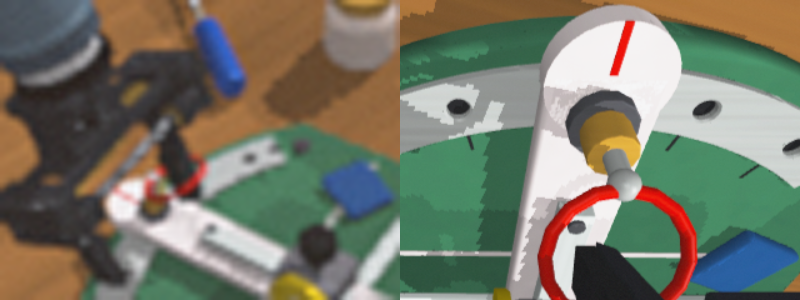

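The wrist view shows the pin stem fully extended and the ring on the finger. The neighbouring holes are at about (326,146) and (526,146), and the red line on the arm end is near (458,98). I'll measure the arm angle against those two holes.

```bash
cat > ang.py <<'E'
from look import *
def ang(W,hl,hr,rb):
    im=cv2.cvtColor(W["image"],cv2.COLOR_RGB2GRAY)
    def dark(u,v,r=9):
        s=im[v-r:v+r+1,u-r:u+r+1];m=(s<75).astype(np.uint8);N,l,st,ce=cv2.connectedComponentsWithStats(m);i=1+np.argmin([np.hypot(*(ce[j]-r)) for j in range(1,N)]);return ce[i]+[u-r,v-r],st[i].tolist()
    a,b=dark(*hl),dark(*hr);print(a,b)
    m=mask(W,(0,150,100),(8,255,255),rb);y,x=np.where(m>0);print("red n",len(x),x.mean(),y.mean())
    A,Bp=plane(W,*a[0],.024)[:2],plane(W,*b[0],.024)[:2];k=plane(W,x.mean(),y.mean(),.038)[:2]
    ch=Bp-A;print("chord (exp 103.5)",np.linalg.norm(ch)*1e3);u=np.array([-ch[1],ch[0]]);u/=np.linalg.norm(u)
    if u[0]<0:u=-u
    # circle centre from two holes, radius .2
    pv=(A+Bp)/2+u*.2*np.cos(np.radians(15));d=pv-k
    print("pivot",pv,"base yaw",np.degrees(np.arctan2(u[1],u[0])),"arm yaw",np.degrees(np.arctan2(d[1],d[0])),"line r",np.linalg.norm(d))
E
python3 - <<'E'
from ang import *
ang(pickle.load(open("pics/e_wrist.pkl","rb")),(326,146),(526,146),(420,60,500,130))
# calibrate on earlier picture b (arm at left hole): holes neighbours right(middle) & left
ang(pickle.load(open("pics/b_wrist.pkl","rb")),(326,160),(484,161),(400,100,440,150))
E
```

```text
(array([326.2875817 , 145.10457516]), [1, 3, 18, 11, 153]) (array([523.72222222, 145.91269841]), [0, 4, 16, 12, 126])
red n 308 457.43506493506493 97.68181818181819
chord (exp 103.5) 101.68192751810419
pivot [ 0.6737569  -0.02573788] base yaw 15.773189559398016 arm yaw 14.737170082395094 line r 0.22762605470719294
(array([325.5, 159. ]), [2, 4, 14, 9, 100]) (array([481.88764045, 160.12359551]), [0, 4, 14, 9, 89])
red n 166 418.90361445783134 123.36746987951807
chord (exp 103.5) 101.8634550733015
pivot [ 0.67378849 -0.02561403] base yaw 0.5943311655434961 arm yaw 0.4219725577535307 line r 0.2274259770428812
```

```bash
python3 -m pendant '[0,0,0.8,0.2,-0.32,0,8.8,0,0,0,0,0,0,8.8]'
python3 - <<'E'
from ang import *
o=snap("f",("wrist",))
W=o["wrist"];pv=np.array([.6738,-.0257])
h=[proj(W,np.r_[pv-.2*np.array([np.cos(np.radians(a)),np.sin(np.radians(a))]),.024]) for a in(30.7,.7)];r=proj(W,np.r_[pv-.2275*np.array([np.cos(np.radians(15.5)),np.sin(np.radians(15.5))]),.038]).astype(int);print(h,r)
ang(W,tuple(np.round(h[0]).astype(int)),tuple(np.round(h[1]).astype(int)-[1,0]),(r[0]-40,max(0,r[1]-35),r[0]+40,r[1]+32))
E
```

```text
clock: 7.85
tcp_pos: [0.4617, -0.1384, 0.229]
orientation: [0.844, -0.079, 0.518, 0.116]
force: [-2.8, -3.1, -9.1]
gripper_width: 0.997
[array([330.44810341, 144.83442747]), array([530.81044009, 148.03373625])] [457  98]
(array([331.45454545, 144.92207792]), [2, 4, 17, 11, 154]) (array([528.2519685 , 147.88976378]), [0, 4, 16, 11, 127])
red n 309 457.31067961165047 98.59223300970874
chord (exp 103.5) 101.65847194367416
pivot [ 0.67384592 -0.02590008] base yaw 15.761631404876919 arm yaw 15.47969946735385 line r 0.2276333670903764
```

The arm is now within about 0.1° of the middle hole (15.65° corrected, against 15.6–15.8°). Lowering straight down.

```bash
python3 -m pendant '[0,0,0,0.05,0,-0.5,8.8, 0,0,0,0.05,0,-0.4,8.8, 0,0,0,0,0,0,8.8]';python3 -m pendant '[0,0,0,0.05,0,-0.4,8.8,0,0,0,0,0,0,8.8]'; python3 log.py;python3 - <<'E'
from ang import *
o=snap("g");W=o["wrist"];pv=np.array([.6738,-.0257])
h=[proj(W,np.r_[pv-.2*np.array([np.cos(np.radians(a)),np.sin(np.radians(a))]),.024]) for a in(30.7,.7)];r=proj(W,np.r_[pv-.2275*np.array([np.cos(np.radians(15.5)),np.sin(np.radians(15.5))]),.038]).astype(int)
ang(W,tuple(np.round(h[0]).astype(int)),tuple(np.round(h[1]).astype(int)-[1,0]),(r[0]-40,max(0,r[1]-35),r[0]+40,r[1]+32))
E
```

```text
clock: 8.28
tcp_pos: [0.462, -0.1375, 0.2203]
orientation: [0.843, -0.08, 0.519, 0.115]
force: [-5.5, -2.7, -3.7]
gripper_width: 1.001
clock: 8.52
tcp_pos: [0.463, -0.1368, 0.2173]
orientation: [0.844, -0.08, 0.518, 0.114]
force: [-6.4, -1.9, -6.7]
gripper_width: 0.999
[ 0.92  0.69 -0.79  2.2   1.61  0.21  0.65]
(array([330.72289157, 155.45783133]), [1, 3, 18, 12, 166]) (array([539.15151515, 158.41666667]), [0, 3, 17, 12, 132])
red n 346 465.62138728323697 108.5693641618497
chord (exp 103.5) 101.59426502541558
pivot [ 0.6736566  -0.02600176] base yaw 15.760906377058893 arm yaw 15.416407313621141 line r 0.22755070249458612
```

```bash
python3 -m pendant '[0,0,0.3,-0.1,-0.1,-0.4,8.8, 0,0,0,-0.1,0,-0.4,8.8, 0,0,0,0,0,0,8.8]';python3 -m pendant '[0,0,0,-0.1,0,-0.4,8.8,0,0,0,0,0,0,8.8]'; python3 log.py;python3 - <<'E'
from ang import *
from feas import goto
goto(15.6,62,.022,fwd=.0,lift=0)
o=snap("h");W=o["wrist"];pv=np.array([.6738,-.0257])
h=[proj(W,np.r_[pv-.2*np.array([np.cos(np.radians(a)),np.sin(np.radians(a))]),.024]) for a in(30.7,.7)];r=proj(W,np.r_[pv-.2275*np.array([np.cos(np.radians(15.5)),np.sin(np.radians(15.5))]),.038]).astype(int)
ang(W,tuple(np.round(h[0]).astype(int)),tuple(np.round(h[1]).astype(int)-[1,0]),(r[0]-40,max(0,r[1]-35),r[0]+40,r[1]+32))
a=cv2.resize(o["scene"]["image"][160:220,280:360],(400,300),interpolation=cv2.INTER_CUBIC);b=cv2.resize(W["image"][60:320,280:600],(400,325))[:300]
cv2.imwrite("pics/hh.png",np.hstack([a,b])[...,::-1])
E
```

```text
clock: 9.05
tcp_pos: [0.4642, -0.1363, 0.2121]
orientation: [0.846, -0.081, 0.514, 0.116]
force: [-6.7, -1.2, -6.0]
gripper_width: 1.0
clock: 9.3
tcp_pos: [0.4646, -0.1357, 0.2094]
orientation: [0.847, -0.081, 0.512, 0.116]
force: [-3.6, -1.9, -5.4]
gripper_width: 1.002
[ 0.94  0.74 -0.82  2.2   1.73  0.24  0.56]
turn [ 1.1 -0.2 -0.6] shift cm [-1.38 -0.55 -0.37] ik 0.0 [ 0.96  0.72 -0.8   2.23  1.82  0.2   0.46] F [-3.6 -1.9 -5.4] t 9.3
(array([329.17261905, 158.375     ]), [1, 3, 18, 12, 168]) (array([548.16793893, 162.3740458 ]), [0, 3, 17, 12, 131])
red n 396 473.10353535353534 111.03787878787878
chord (exp 103.5) 101.73967047654618
pivot [ 0.67347882 -0.02583042] base yaw 15.835384877989911 arm yaw 15.468684235481645 line r 0.2274986602842315
```

View pics/hh.png

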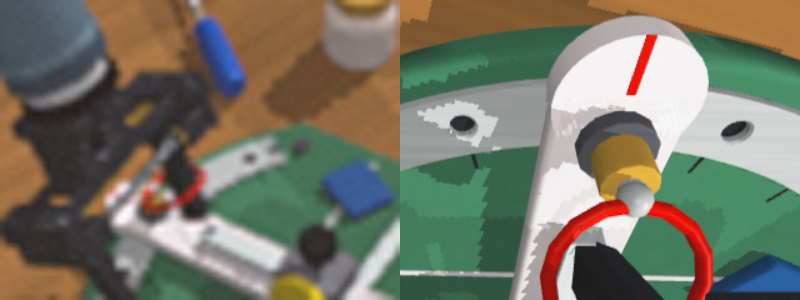

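The ring ball is almost on the barrel. I'll ease the finger back to the centre of the ring so the spring seats the pin.

```bash
python3 -m pendant '[0,0,0,-0.4,-0.25,-0.2,8.8, 0,0,0,-0.4,-0.2,-0.1,8.8, 0,0,0,-0.2,0,0,8.8,0,0,0,0,0,0,8.8]'
python3 - <<'E'
from ang import *
from feas import goto
goto(15.6,62,.022);goto(15.6,65,-.05)
o=snap("i");W=o["wrist"];pv=np.array([.6738,-.0257])
h=[proj(W,np.r_[pv-.2*np.array([np.cos(np.radians(a)),np.sin(np.radians(a))]),.024]) for a in(30.7,.7)];r=proj(W,np.r_[pv-.2275*np.array([np.cos(np.radians(15.5)),np.sin(np.radians(15.5))]),.038]).astype(int)
ang(W,tuple(np.round(h[0]).astype(int)),tuple(np.round(h[1]).astype(int)-[1,0]),(r[0]-40,max(0,r[1]-35),r[0]+40,r[1]+32))
E
```

```text
clock: 9.95
tcp_pos: [0.456, -0.1399, 0.2079]
orientation: [0.848, -0.081, 0.51, 0.117]
force: [-0.7, -0.5, 0.1]
gripper_width: 0.998
turn [ 1.   0.1 -0.7] shift cm [-0.51 -0.13 -0.23] ik 0.0 [ 0.96  0.72 -0.8   2.23  1.82  0.2   0.46] F [-0.7 -0.5  0.1] t 9.95
turn [ 0.2  3.  -0.7] shift cm [-2.8  -0.77  6.63] ik 0.0 [ 1.02  0.51 -0.83  2.25  0.71  0.2   1.49] F [-0.7 -0.5  0.1] t 9.95
(array([332.14666667, 172.84666667]), [1, 3, 18, 11, 150]) (array([544.00900901, 177.28828829]), [0, 4, 16, 10, 111])
red n 346 471.45375722543355 132.35838150289018
chord (exp 103.5) 101.5564222197438
pivot [ 0.67346287 -0.02641882] base yaw 15.701309446205606 arm yaw 15.327603232931606 line r 0.22728951606137232
```

```bash
python3 -m pendant '[0,1,0,-0.5,-0.1,0.1,8.8, 0,1,0,-0.6,-0.2,1.4,8.8, 0,1,0,-0.7,-0.2,1.7,8.8, 0,0,0,-0.7,-0.2,1.7,8.8, 0,0,0,0,0,0,8.8]'; python3 -c "
from feas import goto
goto(15.6,65,-.05)"
```

```text
clock: 10.72
tcp_pos: [0.4309, -0.1463, 0.2582]
orientation: [0.834, -0.078, 0.533, 0.12]
force: [0.2, -0.4, 1.0]
gripper_width: 0.996
turn [ 0.1 -0.1 -0.8] shift cm [-0.29 -0.13  1.61] ik 0.0 [ 1.02  0.51 -0.83  2.25  0.71  0.2   1.49] F [ 0.2 -0.4  1. ] t 10.725
```

```bash
python3 -m pendant '[0,0,0,-0.6,-0.2,2.5,8.8, 0,0,0,0,0,4,8.8, 0,0,0,0,-3,4,8.8, 0,0,0,0,-4,3,8.8, 0,0,0,0,0,0,8.8]'
python3 - <<'E'
from ang import *
p,R,s=pose();o=snap("j");pv=np.array([.6738,-.0257]);u=np.array([np.cos(np.radians(15.6)),np.sin(np.radians(15.6))])
ring=np.r_[pv-.179*u,.0785];print(p,s["joint_pos"].round(2),s["force"])
ell={}
for n in("wrist","top","scene"):
    q=proj(o[n],ring);x,y=q.astype(int);r=60 if n=="wrist" else 16
    m=mask(o[n],(0,130,80),(8,255,255),(max(x-r,0),max(y-r,0),x+r,y+r));N,l,st,ce=cv2.connectedComponentsWithStats(m)
    print(n,"pred",q.round(1),[proj(o[n],ring+[0,0,.01]).round(1).tolist()],[st[i].tolist() for i in range(1,N) if st[i][4]>8])
W=o["wrist"]["image"];x,y=proj(o["wrist"],ring).astype(int);x0=max(0,min(640-200,x-100));y0=max(0,min(250,y-75))
a=cv2.resize(o["scene"]["image"][165:225,285:365],(400,300),interpolation=cv2.INTER_CUBIC);b=cv2.resize(W[y0:y0+150,x0:x0+200],(400,300));print(x0,y0)
cv2.imwrite("pics/j.png",np.hstack([a,b])[...,::-1])
E
```

```text
clock: 11.35
tcp_pos: [0.4255, -0.2147, 0.3866]
orientation: [0.834, -0.078, 0.534, 0.119]
force: [-0.3, 0.8, -0.6]
gripper_width: 0.995
[ 0.42554468 -0.21474864  0.3865574 ] [ 1.48  0.49 -1.24  2.08  0.39  0.56  1.93] [-0.27105505  0.80517721 -0.61072696]
wrist pred [450.5 158.1] [[453.6, 164.9]] [[421, 131, 61, 60, 900]]
top pred [333.  221.7] [[333.2, 221.1]] [[324, 214, 17, 15, 58]]
scene pred [314.2 197.2] [[314.1, 195.5]] [[311, 193, 8, 4, 11], [309, 198, 5, 5, 10]]
350 83
```

View pics/j.png

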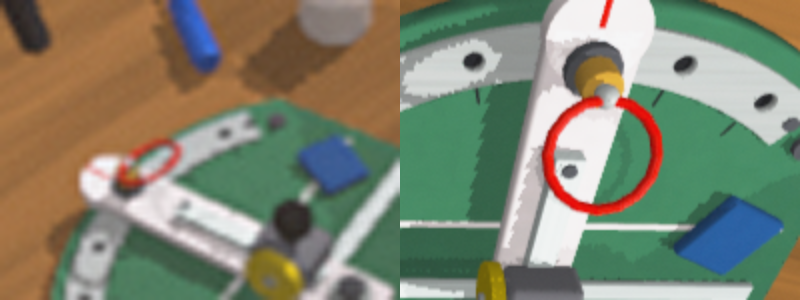

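The ring sits at the middle hole with its ball on the barrel, and the arm lies over the middle hole. As a numeric check that the pin is fully home, I'll compare ring heights with the pictures taken before lifting.

Run:
```python
from ang import *
def cen(c,box):
    m=mask(c,(0,130,80),(8,255,255),box);p=cv2.findNonZero(m);h=cv2.convexHull(p);return cv2.fitEllipse(h)[0]
L=lambda n:pickle.load(open(f"pics/{n}.pkl","rb"))
a=cen(L("a_wrist"),(260,110,350,200));b=cen(L("b_wrist"),(365,190,470,290));j=cen(L("j_wrist"),(400,120,500,200));print(a,b,j)
t0=cen(L("top"),(305,212,328,236));tj=cen(L("j_top"),(318,212,343,231));s0=cen(L("scene"),(314,185,331,196));sj=cen(L("j_scene"),(307,191,322,205))
def show(n,v):
    X,e=tri([ray(L(k),*u) for k,u in v]);print(n,X.round(4),np.round(e,4))
show("home ab",[("a_wrist",a),("b_wrist",b)]);show("home a top",[("a_wrist",a),("top",t0)]);show("home a,top,scene",[("a_wrist",a),("top",t0),("scene",s0)])
show("now j top",[("j_wrist",j),("j_top",tj)]);show("now all",[("j_wrist",j),("j_top",tj),("j_scene",sj)]);show("home top scene",[("top",t0),("scene",s0)]);show("now top scene",[("j_top",tj),("j_scene",sj)])
W=L("j_wrist");ang(W,(387,113),(491,115),(430,60,475,105))
k=proj(W,np.r_[.6738-.2275*np.cos(.272),-.0257-.2275*np.sin(.272),.038]);print(k)
```

```text
(296.250244140625, 147.20506286621094) (416.7560729980469, 238.50161743164062) (450.8830261230469, 159.88674926757812)
home ab [ 0.4842 -0.0305  0.0887] [0.0007 0.0007]
home a top [ 0.4952 -0.0289  0.0748] [0.0039 0.0039]
home a,top,scene [ 0.4941 -0.0278  0.0782] [0.0048 0.0032 0.0017]
now j top [ 0.5028 -0.0715  0.0773] [0.0009 0.0009]
now all [ 0.5018 -0.0726  0.0787] [0.001  0.0017 0.0016]
home top scene [ 0.495  -0.0257  0.0788] [0.0008 0.0008]
now top scene [ 0.5011 -0.0722  0.0774] [0.0014 0.0014]
(array([385.98039216, 112.92156863]), [4, 6, 9, 7, 51]) (array([491.15909091, 114.75      ]), [5, 6, 9, 7, 44])
red n 67 453.8358208955224 84.91044776119404
chord (exp 103.5) 102.54756177019003
pivot [ 0.67472866 -0.02611417] base yaw 15.62654979942921 arm yaw 15.29717648124762 line r 0.22857496728637158
[453.17810138  85.21917116]
```

The ring's centre is at 77–79 mm, the home height (riding on the plate it would be 89 mm). The arm is within about 0.2° of the middle hole. Handing in.

```bash
python3 -c "
from station import workorder;print(workorder.job_done())"
```

```text
the job is handed in; nothing more can be done
None
```

The cutter is set back to square: the arm is one hole to the right and the pin has dropped home in the middle, red-marked hole. The job was handed in about 11.5 s into the 45 s limit.

**What I did:** I put the open gripper's left fingertip through the ring without gripping it and lifted the pin about 14 mm, judged from the spring force of about 10 N. I then swung the arm 15° about its pivot, lowered until the force was gone, and backed the finger out.

**Last checks:**
- **Pin height:** the ring's centre measured 77–79 mm above the bench. It was 79 mm when home at the start, and would be about 89 mm if the pin were riding on the plate.
- **Arm angle:** it was within about 0.2° (0.5 mm at the pin) of the middle hole, inside the hole's 1 mm play.
- **Robot clear:** the wrist force was within about 1 N of zero, and the fingers were well clear of the ring.
- **Carriage and loose things:** the carriage and chalk looked undisturbed in the last close view. I did not measure the other things again, but I kept clear of them throughout.

**Checks that disagreed:** two of the re-measurements of the ring's starting position that used one early wrist picture came out wrong, at 89 mm and 75 mm high. I think the red tick on the plate got into that fit, so I left them out. The overhead and scene views agreed with each other.

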